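# Collar and R-clip on a handcart wheel's axle

## Robot

A 6-joint arm with a two-finger parallel gripper is mounted at the origin on the work surface. World frame = base frame: x ahead of the robot, y to its left, z up, the work surface at z = 0. Lengths are in m, angles in degrees, forces in N, time in s.
With the tool pointing down it reaches from about 0.4 to 0.825 m from the base axis. Payload 7 kg.
Tool frame: the origin (TCP) lies midway between the tips of the shut fingers; the grasp point (between the pads) lies 19 mm behind it; z points along the fingers, y is the line along which they close (so a half turn about z gives the same grasp; the last joint's range is limited). The gripper opens to 88 mm and grips with 3 to 60 N. Pads are 19 mm wide; open, the fingers measure 130 mm over their backs; the gripper's body (78 mm by 193 mm) begins 47 mm behind the grasp point.
Start: joints at [-52.076, 20.546, 0.682, 0, -70.136, -16.507], TCP at [0.246, -0.628, 0.227] pointing down, gripper open.
Joint ranges: [-176.03, 176.03], [-82.01, 121.73], [-58.28, 71.71], [-173.87, 95.51], [-174.79, -0.11], [-173.66, 173.66]. Speed limits (degrees/s): [136.94, 136.94, 172.46, 180, 180, 180].

## Interface

Orientations are given as [roll, pitch, yaw] about the fixed x, y, z axes, in that order (R = Rz(yaw) Ry(pitch) Rx(roll)).
In Python, from plant import telemetry, viewer, workorder gives the robot as it stands. The module is installed in compiled form; this text tells all that it offers.
- The arm moves only by the tool carry_out, never from a script. Its argument "rows" is a list of rows, each a list of 6 numbers: the shift along the tool's x, y, z in m, then the turn, a rotation vector about the tool's x, y, z in rad. In form: [[tx, ty, tz, ax, ay, az], ...]. A call has 1 to 8 rows; each row is the pose to reach, as a shift and turn from the pose commanded when the call began, along the tool's axes at that moment; what a row does not reach only later rows make up. A row lasts 1/8 s, in which the tool goes at most 62.5 mm and 10.7 degrees, less where a joint would pass 70% of its speed; a pose out of reach is approached as far as the arm can. A call with a gripper value outside its range is refused whole. "grip" is the gripper's target within -1 to 1 (fully open at 1, half-way at 0, shut at -1), set as the call begins (left out, the last holds). The fingers move at their own pace and stop on an object; the grip force is fixed at half the most. Time passes only in rows, so rows that repeat a pose let the fingers close. It gives the time, the measured TCP pose, the force, the opening and the grip force at its end, in the units of the state.
- telemetry.get_obs(): the state, without advancing time (a new reading comes with each control period).
- viewer.snapshot(name): name is "side" or "top"; returns the picture (384x512x3 uint8, red, green, blue); there is no depth.
- viewer.camera_info(name): a dict with "intrinsics" (3x3 intrinsics, pixels), "extrinsics" (4x4, takes a point from camera to world coordinates). Camera axes: x right, y down, z forward; pixel columns grow to the right and rows downward; lengths in m; the calibration is good to about 2 mm. A picture is of the moment at which its call begins. camera_info takes no time and is no camera call.
- workorder.close_job(): hands the job in; it is judged then, once.
The state is a dict: "clock": time; "joint_pos": joint angles; "qvel": joint speeds; "tau": joint torques, N m; "tool_pos": TCP position; "orientation": TCP orientation; "force": force on the tool from outside, world axes, zero at the start; "moment": the same for the moment, N m; "opening": finger opening in m; "gripper_force": force on a finger pad.
Only numpy, scipy, OpenCV 4.12 (cv2) and the standard library are available. Lean on these libraries where they do the work, as an engineer would, in place of code of your own. Each camera call takes 0.05 s, during which the arm holds its last target. There are 200 camera calls.

## Task

At the street mender's stall, finish mounting the handcart wheel: slip the steel collar over the upright axle and down onto the wheel's hub, then push the straight leg of the R-clip through the cross hole of the axle above the collar until the bow springs over the axle and closes round it. The hole's height is not known exactly, so feel for it and never ram the clip against the steel (keep below 25 N); let go of everything and leave the other things on the table where they are.

Things in the scene. Friction and masses are not known exactly. Their poses are not given: they have to be found in the camera images.
- stand: fixed: round wooden base 140 mm across, on it a black rubber wheel lying flat (110 mm across, top face 48 mm above the table), in its middle an upright steel axle 20 mm across. Origin: on the axle's centre line at table height, z up. One straight cross hole, 7.5 mm wide and 6.5 mm high, runs through the axle along this body's x axis; either end can be entered. Its mouths flare sideways to 12 mm, not in height
- hub_top (a point): centre of the top of the wheel's steel hub (44 mm across), where the collar rests, 50 mm above the table. The axle above it was left anywhere in its end float and stays there by about 15 N of friction: the cross hole's centre is 18 to 38 mm above this point (68 to 88 above the table), not measured; the axle's top is always 22 mm above the hole's centre
- collar: plain steel collar (short thick ring) lying flat, 40 mm outside, 25 mm bore, 12 mm high, 40 to 85 g. Origin: centre of its underside, z up. It belongs over the axle, resting on the hub
- clip: R-clip lying flat, 65 g: a black flat-sided grip block, x = -28 to 0, y = -7 to 7, 18 mm high; in front of it two steel wires 5 mm thick, centre lines 2.5 mm above the underside: the straight leg at y = 0 and the springy bow on the +y side. Origin: middle of the block's front face, at its underside; x along the straight leg towards its tip, z up
- clip_seat (a point): point on the straight leg's centre line, 48 mm in front of the grip block; it lies on the axle's centre line when the clip is home, the bow then curving round the axle
- clip_tip (a point): the straight leg's blunt, square-cut tip, 90.5 mm in front of the grip block
- clip_bow (a joint): opening of the bow, rad: 0 at rest, 0.1 while its throat passes the axle; spring 2 N m/rad. Its wire flares open at x = 77, y = 16.5 mm of the clip, narrows to the throat at x = 59, y = 6.6 mm, then curves round the seat and narrows again behind it as a stop. Pushing the throat over the axle takes 5 to 15 N along the leg; then it falls away, and rises again beyond the seat
- padlock: brass padlock lying flat, body 48 x 45 x 22 mm; leave it alone; origin on its underside
- screwdriver: screwdriver with a red handle, lying; leave it alone; origin on its underside
- big_washer: dark, thin, wide washer, 64 mm outside, 42 mm bore, 6 mm thick: not the collar; leave it alone; origin on its underside
- tin: open aluminium tin, 80 mm across, 70 mm high; leave it alone; origin on its underside
- spare_wheel: small solid rubber wheel lying flat, 80 mm across, 30 mm high; leave it alone; origin on its underside
- bolt: dark hexagon bolt standing on its head, 49 mm high; leave it alone; origin on its underside
- key_plate: wooden sample board 90 x 60 x 12 mm with three keys on it; leave it alone; origin on its underside
Not all that is in view belongs to the job. Leave any blue or turquoise look-alike of the collar alone.

How it is judged (in metres and radians):
On the way:
1. the collar lies on the wheel's hub, round the axle (horizontal distance between collar and stand below 0.004 m and z of collar in the frame of stand between 0.046 and 0.054 m), for 0.2 s.
At the end, for the whole second after the job is handed in: Collar on the hub round the axle and clip seat on the axle: each within 4 mm of its centre line; collar within 4 mm of hub height; leg through the cross hole, within 0.3 rad of it; bow closed (below 0.05 rad); both released and at rest (all of step 1 and horizontal distance between clip_seat and stand below 0.004 m and z of clip_seat in the frame of stand between 0.0655 and 0.0905 m and angle between the x axis of clip and the x axis of stand, either way round below 0.3 rad and value of joint clip_bow below 0.05 rad and linear speed of each of clip, collar below 0.02 m/s); the robot touches nothing.
It fails at once if the clip is pressed against the axle, wheel or base with more than 25 N (contact force between clip and stand above 25 N).
It fails at once if another thing on the table is moved by more than 40 mm (distance of any of padlock, screwdriver, big_washer, tin, spare_wheel, bolt, key_plate from where it was at the start of the episode above 0.04 m).
It also fails if it takes over 72 s, if anything falls off the work surface, if the arm or the gripper's body presses on something with over 40 N, if the wrist force passes 120 N, or if a joint passes its speed limit or range.

## Working session

There is one attempt and no reset: what is moved stays moved. The work goes in short steps, Python scripts to look and compute and a tool call to move; the robot and the scene stay as the last step left them, time stands still between calls to the robot, and variables do not carry over. Pictures are saved under pics/ and viewed, at most 12 in all, crops included, and the job is handed in when it is done.

Besides the shell and the picture viewer there is one more tool, called in YAML: its name, and indented under it one key for each argument. carry_out: Moves the arm, as the interface text tells. Its arguments: {"type":"object","properties":{"rows":{"type":"array"},"grip":{"type":"number"}},"required":["rows"]}

```bash
mkdir -p pics; python3 - <<'E'
from plant import telemetry, viewer
import cv2,numpy as np
np.set_printoptions(precision=4,suppress=True)
for n in("side","top"):
    im=viewer.snapshot(n); cv2.imwrite(f"pics/{n}0.png",cv2.resize(im[:,:,::-1],(768,576),interpolation=cv2.INTER_CUBIC)); np.save(f"{n}0.npy",im)
    c=viewer.camera_info(n);print(n,np.array(c["intrinsics"]),np.array(c["extrinsics"]))
print(telemetry.get_obs())
E
```

```text
side [[497.5297   0.     257.1774]
 [  0.     497.5297 189.6015]
 [  0.       0.       1.    ]] [[ 0.9887 -0.0716  0.1318  0.4238]
 [-0.1499 -0.492   0.8576 -0.8716]
 [ 0.0034 -0.8677 -0.4971  0.5765]
 [ 0.      0.      0.      1.    ]]
top [[350.3794   0.     257.7444]
 [  0.     350.3794 188.061 ]
 [  0.       0.       1.    ]] [[-0.0284 -0.991   0.1308  0.443 ]
 [-0.9996  0.0279 -0.0054 -0.0187]
 [ 0.0017 -0.1309 -0.9914  0.8626]
 [ 0.      0.      0.      1.    ]]
{'clock': 0.1, 'joint_pos': array([-52.0773,  20.5881,   0.6386,  -0.0166, -70.1345, -16.5084]), 'qvel': array([ 0.0346, -0.154 ,  0.1284,  0.1608, -0.0021,  0.0506]), 'tau': array([  0.0003, -58.4163,  29.3753,   7.0155,   0.0101,  -0.    ]), 'tool_pos': array([ 0.2463, -0.628 ,  0.2257]), 'orientation': array([ 179.9151,   -0.0089, -158.5913]), 'force': array([-0.4389,  0.5276, -0.4634]), 'moment': array([-0.0319,  0.047 ,  0.0002]), 'gripper_force': 0.0, 'opening': 0.08770292633248954}
```

View pics/top0.png

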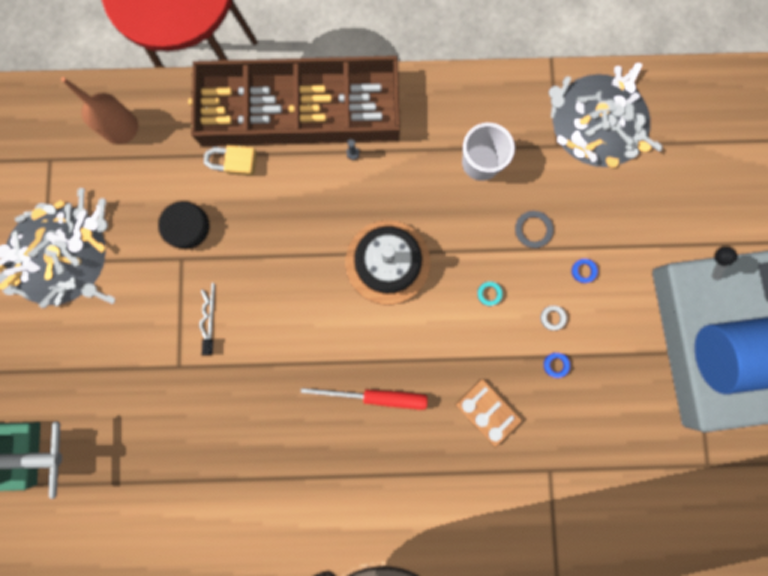

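View pics/side0.png

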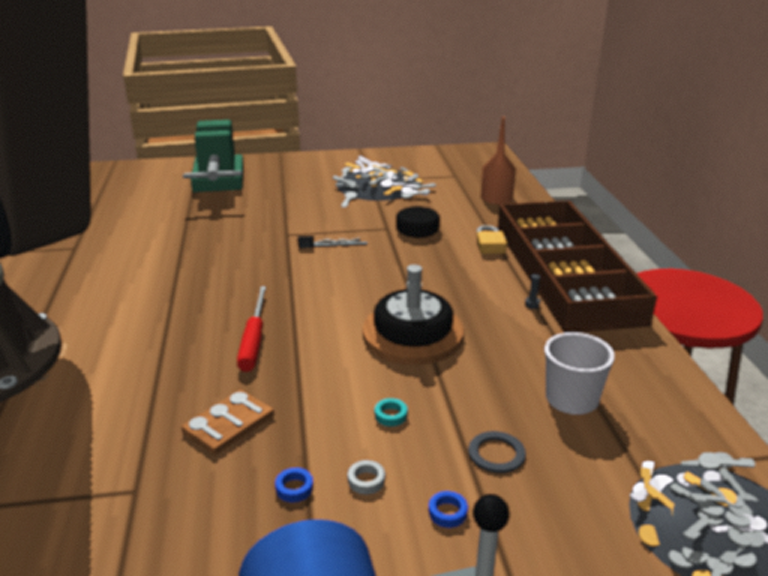

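Top view (768x576 picture) candidates for the collar: steel ring (554,318), blue rings (585,271) and (557,365), turquoise ring (490,293), dark wide washer (534,229). I choose the steel ring. The clip has its block at (208,347) and its tip at (212,285), with the bow on the left (+y). The stand is at (388,260).

```bash
cat > h.py <<'E'
import numpy as np,cv2
from plant import telemetry, viewer
np.set_printoptions(precision=4,suppress=True)
C={n:(np.array(viewer.camera_info(n)["intrinsics"]),np.array(viewer.camera_info(n)["extrinsics"])) for n in("side","top")}
def ray(n,u,v):
    K,E=C[n]; return E[:3,3],E[:3,:3]@np.linalg.solve(K,[u,v,1.])
def onz(n,u,v,z):
    o,d=ray(n,u,v); return o+d*(z-o[2])/d[2]
def proj(n,p):
    K,E=C[n]; q=K@(E[:3,:3].T@(np.asarray(p)-E[:3,3])); return q[:2]/q[2]
def crop(im,u,v,w,h,s):
    return cv2.resize(im[v-h//2:v+h//2,u-w//2:u+w//2,::-1],None,fx=s,fy=s,interpolation=cv2.INTER_CUBIC)
E
python3 - <<'E'
from h import *
t=np.load("top0.npy");s=np.load("side0.npy")
a=crop(t,369,212,36,30,10); b=crop(s,276,205,76,60,5)
c=crop(t,140,213,40,60,5); d=crop(s,222,161,60,30,6);e=crop(t,259,172,36,36,8)
cv=np.zeros((600,800,3),np.uint8)
for im,x,y in((a,0,0),(b,370,0),(c,0,300),(d,420,300),(e,205,300)):
    im=im[:600-y,:800-x]; cv[y:y+im.shape[0],x:x+im.shape[1]]=im
cv2.imwrite("pics/cl.png",cv)
# collar centroid
for n,im,(u,v),z,r in(("top",t,(369,212),.012,12),("side",s,(244,319),.006,17)):
    p=im[v-r:v+r,u-r:u+r].astype(int); m=((p.max(2)-p.min(2))<30)&(p.max(2)>110)
    cs,_=cv2.findContours(m.astype(np.uint8),cv2.RETR_EXTERNAL,cv2.CHAIN_APPROX_NONE)
    k=max(cs,key=cv2.contourArea); (x,y),ax,an=cv2.fitEllipse(k); x+=u-r;y+=v-r
    print(n,x,y,ax,onz(n,x,y,z))
# clip block: dark
p=t[200:245,125:160].astype(int); m=(p.max(2)<60)
cs,_=cv2.findContours(m.astype(np.uint8),cv2.RETR_EXTERNAL,cv2.CHAIN_APPROX_NONE);k=max(cs,key=cv2.contourArea)
(x,y),wh,an=cv2.minAreaRect(k);print("blk",x+125,y+200,wh,an,onz("top",x+125,y+200,.015))
p=s[150:172,190:215].astype(int); m=(p.max(2)<60)
cs,_=cv2.findContours(m.astype(np.uint8),cv2.RETR_EXTERNAL,cv2.CHAIN_APPROX_NONE);k=max(cs,key=cv2.contourArea)
x,y,w,h=cv2.boundingRect(k);print("blk side",x+190,y+150,w,h,onz("side",x+190+w/2,y+150+h/2,.009))
E
```

```text
top 368.8595886230469 211.5745506286621 (15.31513786315918, 16.492612838745117) [ 0.49   -0.2914  0.012 ]
side 243.73929595947266 315.6294460296631 (17.114788055419922, 24.204591751098633) [ 0.493  -0.2852  0.006 ]
blk 138.5 231.0 (8.0, 5.0) 90.0 [0.4589 0.2657 0.015 ]
blk side 199 158 10 8 [0.4618 0.2661 0.009 ]
```

View pics/cl.png

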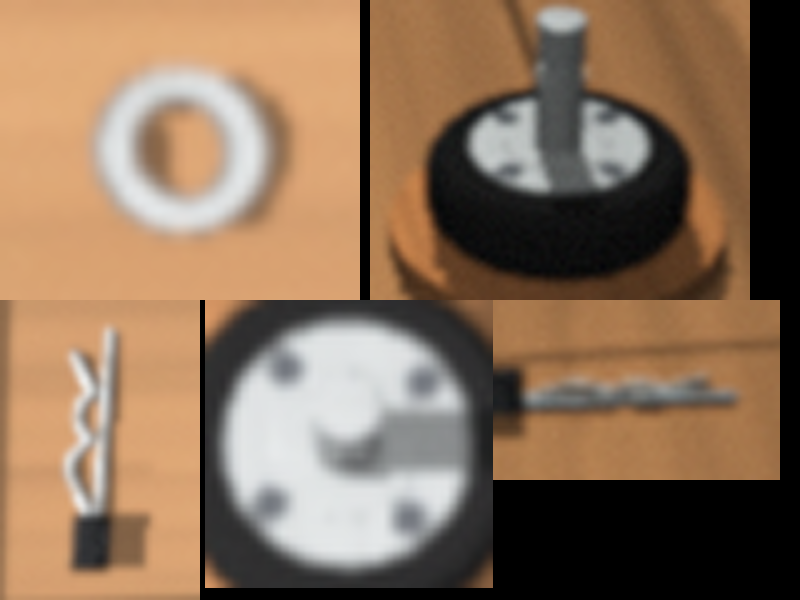

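The crop shows a plain steel ring (top pixel 369,212), so the collar choice holds. The hole mouths show as notches on the axle's left and right silhouette in the side view (about 272,189 and 281,189). The hole therefore runs nearly along world x.

```bash
python3 - <<'E'
from h import *
from scipy.optimize import least_squares
t=np.load("top0.npy");s=np.load("side0.npy")
# hub bright disk ellipse
for n,im,(u,v),r in(("top",t,(259,173),24),("side",s,(276,204),24)):
    p=im[v-r:v+r,u-r:u+r].astype(int); m=(((p.max(2)-p.min(2))<40)&(p.max(2)>85)).astype(np.uint8)
    cs,_=cv2.findContours(m,cv2.RETR_EXTERNAL,cv2.CHAIN_APPROX_NONE)
    k=max(cs,key=cv2.contourArea).reshape(-1,2)
    if n=="side": k=k[k[:,1]>r-4]   # cut the axle off
    P=np.array([onz(n,x+u-r,y+v-r,.05)[:2] for x,y in k])
    f=least_squares(lambda q:np.hypot(*(P-q[:2]).T)-q[2],[*P.mean(0),.022],loss='soft_l1',f_scale=.001)
    print(n,"hub",f.x,len(k))
pts=np.array([(286,368),(422,380),(408,518),(270,504)],float); pts=(pts-[205,300])/8+[241,154]-.44
W=np.array([onz("top",*q,.05)[:2] for q in pts]);print(W,W.mean(0))
d=np.diff(np.r_[W,W[:1]],axis=0);a=np.degrees(np.arctan2(d[:,1],d[:,0]));print("bolt edges",a)
# axle top disc
top_t=(np.array([349,410.])-[205,300])/8+[241,154]-.44; top_s=(np.array([562,20.])-[370,0])/5+[238,175]-.4
A=[];b=[]
for n,q in(("top",top_t),("side",top_s)):
    o,dd=ray(n,*q);dd/=np.linalg.norm(dd);M=np.eye(3)-np.outer(dd,dd);A.append(M);b.append(M@o)
print("axle top",np.linalg.lstsq(np.vstack(A),np.hstack(b),rcond=None)[0])
for q in((541,70),(583,70)):
    print("notch",[onz("side",(q[0]-370)/5+238-.4,q[1]/5+175-.4,z) for z in(.07,.08,.09)])
# clip
def lp(q): return (np.array(q,float)-[0,300])/5+[120,183]-.4
for q in((110,330),(100,510),(105,420)): print("leg",onz("top",*lp(q),.003))
for q in((73,514),(108,514),(72,568),(107,570)): print("blk",onz("top",*lp(q),.018))
def ls(q): return (np.array(q,float)-[493,300])/6+[192,146]-.4   # crop d placed at 420: overwritten by e? width check
for q in((735,398),(525,402)): print("legside",onz("side",*((np.array(q,float)-[420,300])/6+[192,146]-.4),.003))
E
```

```text
top hub [ 0.5897 -0.0256  0.0371] 88
side hub [ 0.591  -0.0247  0.035 ] 62
[[ 0.6126 -0.0082]
 [ 0.6078 -0.0483]
 [ 0.5668 -0.0428]
 [ 0.5721 -0.0025]] [ 0.5898 -0.0254]
bolt edges [-96.7412 172.4725  82.5282  -8.0647]
axle top [ 0.5897 -0.026   0.108 ]
notch [array([0.5885, 0.0019, 0.07  ]), array([ 0.5852, -0.0154,  0.08  ]), array([ 0.582 , -0.0326,  0.09  ])]
notch [array([ 0.6055, -0.0006,  0.07  ]), array([ 0.602 , -0.0178,  0.08  ]), array([ 0.5984, -0.035 ,  0.09  ])]
leg [0.5631 0.2637 0.003 ]
leg [0.4746 0.2673 0.003 ]
leg [0.5185 0.2655 0.003 ]
blk [0.4725 0.2752 0.018 ]
blk [0.472  0.2584 0.018 ]
blk [0.4468 0.2752 0.018 ]
blk [0.4454 0.2585 0.018 ]
legside [0.564  0.2638 0.003 ]
legside [0.4749 0.2728 0.003 ]
```

```bash
cat >> h.py <<'E'
from scipy.spatial.transform import Rotation as Ro
def to(*ts):
    "tool-frame rows to world targets (x,y,z,yaw) from the measured pose"
    o=telemetry.get_obs(); R=Ro.from_euler('xyz',o['orientation'],degrees=True); p=np.array(o['tool_pos'])
    print("t %.2f"%o['clock'],p,o['orientation'],"F",o['force'],"op %.4f"%o['opening'])
    for x,y,z,yaw in ts:
        T=Ro.from_euler('xyz',[180,0,yaw],degrees=True)
        print(R.inv().apply(np.array([x,y,z])-p).round(4),(R.inv()*T).as_rotvec().round(4))
E
python3 -c "
from h import *
to((.33,-.35,.25,180),(.4915,-.289,.10,180))"
```

```text
t 0.10 [ 0.2463 -0.628   0.2257] [ 179.9151   -0.0089 -158.5913] F [-0.4389  0.5276 -0.4634] op 0.0877
[-0.1794  0.2283 -0.024 ] [ 0.0014 -0.0004  0.3737]
[-0.3521  0.2259  0.126 ] [ 0.0014 -0.0004  0.3737]
```

carry_out:
  rows:
    - [-0.179,0.228,-0.024,0,0,0.374]
    - [-0.179,0.228,-0.024,0,0,0.374]
    - [-0.179,0.228,-0.024,0,0,0.374]
    - [-0.179,0.228,-0.024,0,0,0.374]
    - [-0.179,0.228,-0.024,0,0,0.374]
    - [-0.352,0.226,0.12,0,0,0.374]
    - [-0.352,0.226,0.12,0,0,0.374]
    - [-0.352,0.226,0.12,0,0,0.374]
  grip: 0.35

```text
clock: 1.1
tool_pos: [0.4659, -0.2988, 0.1297]
orientation: [-180.0, 0.1, -180.0]
force: [0.2, -0.3, 0.4]
opening: 0.0592
gripper_force: 0.0
```

carry_out:
  rows:
    - [0,0,0,0,0,0]
    - [0,0,0,0,0,0]

```text
clock: 1.35
tool_pos: [0.4643, -0.2996, 0.1303]
orientation: [180.0, -0.1, -180.0]
force: [-0.6, 1.1, 0.9]
opening: 0.0592
gripper_force: 0.0
```

```bash
python3 -c "
from h import *
to((.4915,-.289,.05,180),(.4915,-.289,.004,180))
t=viewer.snapshot('top');s=viewer.snapshot('side')
cv2.imwrite('pics/c1.png',np.hstack([crop(t,369,212,80,80,5),crop(s,244,310,80,80,5)]))"
```

```text
t 1.35 [ 0.4643 -0.2996  0.1303] [ 179.9912   -0.0754 -179.9765] F [-0.5926  1.1478  0.9134] op 0.0592
[-0.0273  0.0106  0.0803] [ 0.0002 -0.0013  0.0004]
[-0.0274  0.0106  0.1263] [ 0.0002 -0.0013  0.0004]
```

View pics/c1.png

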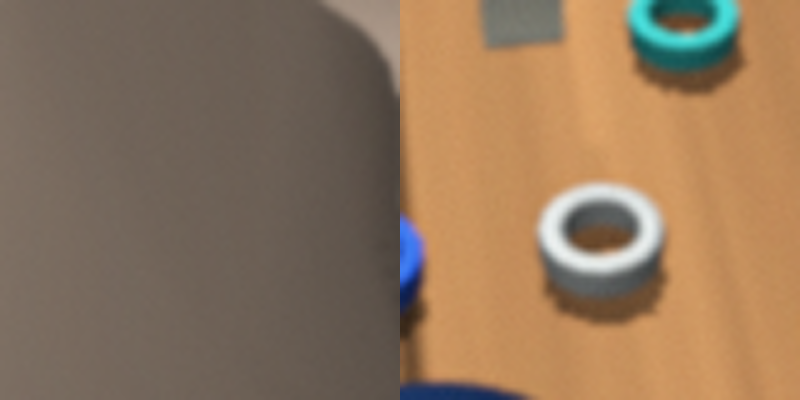

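The side crop shows the collar at (244,315) lying free between the open fingers, with only blue and turquoise rings nearby. Refined centre is about (0.491,-0.2915).

carry_out:
  rows:
    - [-0.0265,0.008,0.04,0,-0.001,0]
    - [-0.0265,0.008,0.08,0,-0.001,0]
    - [-0.0265,0.008,0.11,0,-0.001,0]
    - [-0.0265,0.008,0.126,0,-0.001,0]
    - [-0.0265,0.008,0.126,0,-0.001,0]
    - [-0.0265,0.008,0.126,0,-0.001,0]

```text
clock: 2.2
tool_pos: [0.492, -0.2922, 0.0061]
orientation: [-180.0, 0.2, 180.0]
force: [-0.1, -0.4, -0.2]
opening: 0.0589
gripper_force: 0.0
```

carry_out:
  rows:
    - [0,0,0,0,0,0]
    - [0,0,0,0,0,0]
    - [0,0,0,0,0,0]
    - [0,0,0,0,0,0]
  grip: -0.3

```text
clock: 2.7
tool_pos: [0.4914, -0.2917, 0.0052]
orientation: [-180.0, 0.1, -180.0]
force: [-0.9, 1.5, 5.5]
opening: 0.0385
gripper_force: 30.0
```

carry_out:
  rows:
    - [0,0,0,0,0,0]
    - [0,0,0,0,0,0]
    - [0,0,-0.03,0,0,0]
    - [0,0,-0.03,0,0,0.187]
    - [0,0,-0.03,0,0,0.374]
    - [0,0,-0.03,0,0,0.56]
    - [0,0,-0.03,0,0,0.747]
    - [0,0,-0.03,0,0,0.785]
  grip: 0.2

```text
clock: 3.7
tool_pos: [0.4909, -0.2917, 0.0344]
orientation: [180.0, 0.0, 134.8]
force: [-0.2, 0.5, -0.4]
opening: 0.0526
gripper_force: 0.0
```

carry_out:
  rows:
    - [0,0,0,0,0,0.186]
    - [0,0,0,0,0,0.373]
    - [0,0,0,0,0,0.56]
    - [0,0,0,0,0,0.746]
    - [0,0,0,0,0,0.785]
    - [0,0,0.03,0,0,0.785]
    - [0,0,0.03,0,0,0.785]
    - [0,0,0.03,0,0,0.785]

```text
clock: 4.7
tool_pos: [0.4913, -0.2918, 0.005]
orientation: [180.0, 0.0, 90.1]
force: [-0.0, -0.3, 0.3]
opening: 0.0526
gripper_force: 0.0
```

carry_out:
  rows:
    - [0,0,0,0,0,0]
    - [0,0,0,0,0,0]
    - [0,0,0,0,0,0]
    - [0,0,0,0,0,0]
  grip: -0.3

```text
clock: 5.2
tool_pos: [0.4916, -0.2918, 0.0054]
orientation: [179.9, 0.0, 90.1]
force: [-0.9, 0.3, 5.9]
opening: 0.0386
gripper_force: 30.0
```

```bash
python3 -c "
from h import *
to((.45,-.28,.16,90),(.59,-.0255,.16,90));print(telemetry.get_obs()['joint_pos'])
s=viewer.snapshot('side')
print(proj('side',(.4912,-.2917,.012)))
cv2.imwrite('pics/c2.png',crop(s,244,310,80,80,6))"
```

```text
t 5.20 [ 0.4916 -0.2918  0.0054] [179.8767   0.0254  90.0536] F [-0.8903  0.2742  5.9442] op 0.0386
[ 0.0118 -0.0413 -0.1547] [0.0022 0.0004 0.0009]
[ 0.2662  0.0989 -0.1545] [0.0022 0.0004 0.0009]
[ -11.0909   24.4778  -27.0398    0.0017  -38.3565 -168.8568]
[243.0882 315.8422]
```

carry_out:
  rows:
    - [0,0,-0.06,0,0,0]
    - [0,0,-0.12,0,0,0]
    - [0.04,0.015,-0.155,0,0,-0.18]
    - [0.09,0.035,-0.155,0,0,-0.36]
    - [0.14,0.055,-0.155,0,0,-0.54]
    - [0.19,0.075,-0.155,0,0,-0.72]
    - [0.24,0.09,-0.155,0,0,-0.9]
    - [0.2662,0.0989,-0.155,0.002,0,-1.0]

```text
clock: 6.25
tool_pos: [0.5899, -0.023, 0.1595]
orientation: [-179.9, -0.0, 147.7]
force: [-0.1, -0.4, 0.2]
opening: 0.0384
gripper_force: 30.0
```

carry_out:
  rows:
    - [0,0,0,0,0,-0.18]
    - [0,0,0,0,0,-0.36]
    - [0,0,0,0,0,-0.54]
    - [0,0,0,0,0,-0.57]
    - [0,0,0,0,0,-0.57]
    - [0,0,0,0,0,-0.57]

```text
clock: 7.0
tool_pos: [0.5896, -0.0255, 0.1597]
orientation: [-180.0, -0.0, 179.8]
force: [0.7, -0.1, -0.3]
opening: 0.0384
gripper_force: 30.0
```

```bash
python3 -c "
from h import *
to((.59,-.0255,.13,180),(.59,-.0255,.0575,180));print(telemetry.get_obs()['joint_pos'])
o=telemetry.get_obs()['tool_pos']
s=viewer.snapshot('side')
q=proj('side',o-[0,0,-.0065]);print(q,proj('side',(.59,-.0255,.108)))
u,v=q.round().astype(int)
cv2.imwrite('pics/c3.png',crop(s,u,v+20,90,110,5))
print(u,v)"
```

```text
t 7.00 [ 0.5896 -0.0255  0.1597] [-179.9501   -0.0419  179.8457] F [ 0.708  -0.0501 -0.2806] op 0.0384
[-0.0004  0.      0.0297] [-0.0009 -0.0007 -0.0027]
[-0.0004  0.0001  0.1022] [-0.0009 -0.0007 -0.0027]
[  16.512    15.6266  -15.6314    0.0418  -58.7965 -106.688 ]
[275.8196 151.8797] [275.3519 178.5987]
276 152
```

View pics/c3.png

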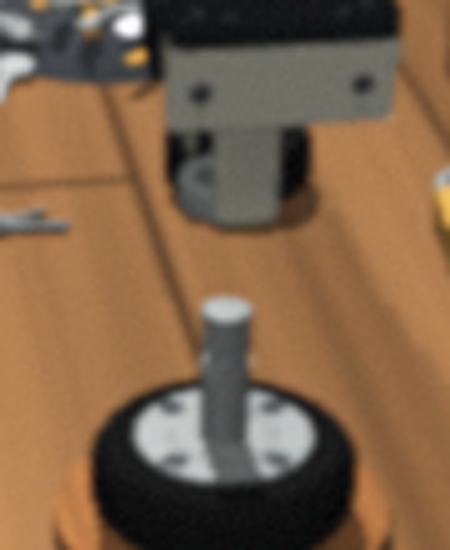

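```bash
python3 -c "
from h import *
o=np.array([.5896,-.0255,.1597])
f=lambda p:(proj('side',p)-[231,117])*5
for dy in(-.02,-.03,-.04):print(dy,[f(o+[dx,dy,dz]) for dx in(-.0095,.0095) for dz in (0,.035)])
print('collar L/R',f(o+[-.02,0,.0066]),f(o+[.02,0,.0066]),'bottom',f(o+[0,-.02,-.0054]))
s=viewer.snapshot('side')
cv2.imwrite('pics/c4.png',crop(s,276,152,50,36,15))"
```

```text
-0.02 [array([208.4742, 214.2391]), array([210.266 , 129.2072]), array([258.0454, 211.0301]), array([260.7685, 126.1686])]
-0.03 [array([213.2119, 226.0561]), array([215.1112, 140.4489]), array([263.2274, 222.7856]), array([266.0749, 137.3509])]
-0.04 [array([218.0381, 238.0935]), array([220.0486, 151.9044]), array([268.5059, 234.7599]), array([271.482 , 148.7453])]
collar L/R [172.4299 177.3552] [275.3209 170.9111] bottom [232.9518 225.4586]
```

View pics/c4.png

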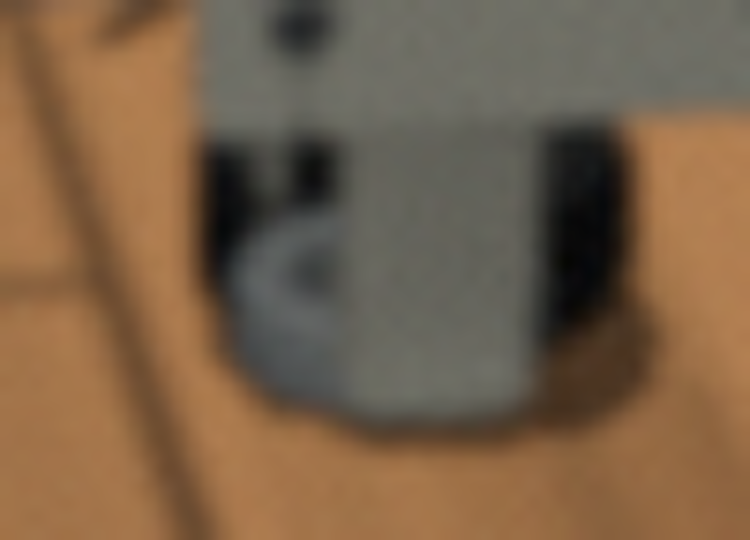

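The collar's left edge appears where predicted (pixel 266,167), so it is centred in the tool. I lower it over the axle with force checks.

carry_out:
  rows:
    - [0,0,0.02,0,0,0]
    - [0,0,0.04,0,0,0]
    - [0,0,0.043,0,0,0]
    - [0,0,0.046,0,0,0]
    - [0,0,0.049,0,0,0]
    - [0,0,0.052,0,0,0]
    - [0,0,0.054,0,0,0]
    - [0,0,0.054,0,0,0]

```text
clock: 8.1
tool_pos: [0.5896, -0.0255, 0.1057]
orientation: [-179.9, -0.0, 180.0]
force: [0.1, 0.6, -0.0]
opening: 0.0386
gripper_force: 30.0
```

carry_out:
  rows:
    - [0,0,0.008,0,0,0]
    - [0,0,0.016,0,0,0]
    - [0,0,0.024,0,0,0]
    - [0,0,0.032,0,0,0]
    - [0,0,0.04,0,0,0]
    - [0,0,0.045,0,0,0]
    - [0,0,0.048,0,0,0]
    - [0,0,0.048,0,0,0]

```text
clock: 9.1
tool_pos: [0.5896, -0.0256, 0.0576]
orientation: [-179.9, -0.1, 180.0]
force: [-1.0, 0.0, 0.0]
opening: 0.0388
gripper_force: 30.0
```

carry_out:
  rows:
    - [0,0,0.0015,0,0,0]
    - [0,0,0.0015,0,0,0]

```text
clock: 9.35
tool_pos: [0.5897, -0.0255, 0.0563]
orientation: [-180.0, -0.0, 180.0]
force: [-0.4, 0.3, -0.7]
opening: 0.0388
gripper_force: 30.0
```

carry_out:
  rows:
    - [0,0,0,0,0,0]
    - [0,0,0,0,0,0]
    - [0,0,0,0,0,0]
    - [0,0,-0.03,0,0,0]
    - [0,0,-0.075,0,0,0]
    - [0,0,-0.075,0,0,0]
  grip: 0.3

```text
clock: 10.1
tool_pos: [0.5922, -0.0251, 0.1351]
orientation: [180.0, 0.4, -180.0]
force: [-0.0, 0.3, -0.2]
opening: 0.0571
gripper_force: 0.0
```

carry_out:
  rows:
    - [0,0,0,0,0,0]
    - [0,0,0,0,0,0]
    - [0,0,0,0,0,0]
    - [0,0,0,0,0,0]
    - [0,0,0,0,0,0]
    - [0,0,0.01,0,0,0]
    - [0,0,0.018,0,0,0]
    - [0,0,0.018,0,0,0]
  grip: -1

```text
clock: 11.1
tool_pos: [0.5889, -0.0256, 0.112]
orientation: [-179.9, -0.2, 180.0]
force: [0.3, 0.3, 0.4]
opening: 0.0005
gripper_force: 0.0
```

```bash
python3 -c "
from h import *
to((.59,-.0255,.108,180))
s=viewer.snapshot('side')
cv2.imwrite('pics/c5.png',crop(s,276,185,90,90,6))"
```

```text
t 11.10 [ 0.5889 -0.0256  0.112 ] [-179.9226   -0.1544  179.982 ] F [0.3146 0.2997 0.429 ] op 0.0005
[-0.0011  0.0001  0.004 ] [-0.0014 -0.0027 -0.0003]
```

View pics/c5.png

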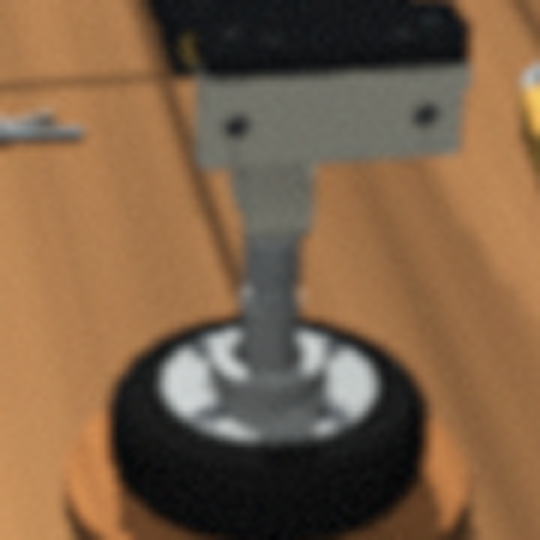

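The collar lies on the hub around the axle (pixel 276,200). Shut fingers are just above the axle top; I feel for it.

carry_out:
  rows:
    - [0,0,0.001,0,0,0]
    - [0,0,0.002,0,0,0]
    - [0,0,0.002,0,0,0]

```text
clock: 11.52
tool_pos: [0.5897, -0.0254, 0.1113]
orientation: [-180.0, -0.0, 180.0]
force: [-0.4, 0.9, -0.6]
opening: 0.0007
gripper_force: 0.0
```

carry_out:
  rows:
    - [0,0,0.001,0,0,0]
    - [0,0,0.001,0,0,0]

```text
clock: 11.78
tool_pos: [0.5896, -0.0255, 0.1102]
orientation: [-179.9, -0.0, 180.0]
force: [-0.9, 0.1, 0.9]
opening: 0.0004
gripper_force: 0.0
```

carry_out:
  rows:
    - [0,0,0.001,0,0,0]
    - [0,0,0.001,0,0,0]

```text
clock: 12.02
tool_pos: [0.5896, -0.0255, 0.1091]
orientation: [-179.9, -0.0, 180.0]
force: [-0.8, 0.0, -0.3]
opening: 0.0003
gripper_force: 0.0
```

carry_out:
  rows:
    - [0,0,0.0007,0,0,0]
    - [0,0,0.0007,0,0,0]

```text
clock: 12.28
tool_pos: [0.5896, -0.0255, 0.1084]
orientation: [-179.9, -0.0, 180.0]
force: [0.3, -0.7, -0.1]
opening: 0.0002
gripper_force: 0.0
```

carry_out:
  rows:
    - [0,0,0.0007,0,0,0]
    - [0,0,0.0007,0,0,0]

```text
clock: 12.52
tool_pos: [0.5896, -0.0255, 0.1077]
orientation: [-179.9, -0.0, 180.0]
force: [0.6, 0.2, 0.0]
opening: 0.0004
gripper_force: 0.0
```

carry_out:
  rows:
    - [0,0,0.0007,0,0,0]
    - [0,0,0.0007,0,0,0]

```text
clock: 12.78
tool_pos: [0.5897, -0.0255, 0.1076]
orientation: [-179.9, -0.0, 180.0]
force: [-1.7, 0.7, 4.9]
opening: 0.0006
gripper_force: 2.5
```

Contact with the axle top is at 0.1076, so the hole centre is at about 0.0856. Next is the clip.

carry_out:
  rows:
    - [0,0,-0.04,0,0,0]
    - [0,0.02,-0.06,0,0,0]
    - [0.03,0.08,-0.06,0,0,0.06]
    - [0.06,0.13,-0.06,0,0,0.06]
    - [0.085,0.19,-0.06,0,0,0.06]
    - [0.11,0.245,-0.04,0,0,0.06]
    - [0.13,0.292,-0.01,0,0,0.06]
    - [0.13,0.292,0.02,0,0,0.06]
  grip: 0.1

```text
clock: 13.78
tool_pos: [0.4587, 0.27, 0.0864]
orientation: [180.0, 0.0, 176.8]
force: [0.9, -0.0, -0.0]
opening: 0.0483
gripper_force: 0.0
```

carry_out:
  rows:
    - [0,0,0,0,0,0]
    - [0,0,0,0,0,0]

```text
clock: 14.02
tool_pos: [0.4604, 0.2665, 0.0878]
orientation: [-180.0, 0.0, 176.5]
force: [0.7, 0.6, 0.4]
opening: 0.0483
gripper_force: 0.0
```

```bash
python3 -c "
from h import *
to((.4592,.2667,.04,176.5),(.4592,.2667,.0035,176.5))
s=viewer.snapshot('side')
q=proj('side',(.5,.266,.01)).round().astype(int);print(q)
cv2.imwrite('pics/c6.png',crop(s,*q,90,70,8))"
```

```text
t 14.03 [0.4604 0.2665 0.0878] [-179.9661    0.0073  176.5368] F [0.7033 0.5548 0.4118] op 0.0483
[0.0012 0.0001 0.0478] [-0.0006  0.0001  0.0006]
[0.0012 0.0002 0.0843] [-0.0006  0.0001  0.0006]
[219 161]
```

View pics/c6.png

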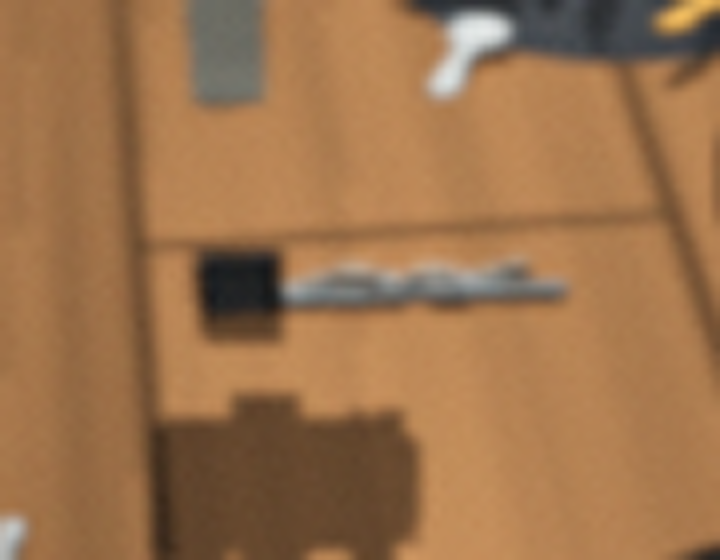

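The side crop shows the clip block at (204,162) and the leg tip at (244,162), clear of the fingers. I descend and grip.

carry_out:
  rows:
    - [0.001,0,0.04,0,0,0]
    - [0.001,0,0.07,0,0,0]
    - [0.001,0,0.084,0,0,0]
    - [0.001,0,0.084,0,0,0]
    - [0.001,0,0.084,0,0,0]

```text
clock: 14.7
tool_pos: [0.4595, 0.2671, 0.0042]
orientation: [180.0, 0.0, 176.5]
force: [0.4, -0.2, 0.6]
opening: 0.048
gripper_force: 0.0
```

carry_out:
  rows:
    - [0,0,0,0,0,0]
    - [0,0,0,0,0,0]
    - [0,0,0,0,0,0]
    - [0,0,0,0,0,0]
    - [0,0,0,0,0,0]
    - [0,0,0,0,0,0]
  grip: -1

```text
clock: 15.45
tool_pos: [0.4588, 0.2667, 0.0031]
orientation: [-180.0, -0.0, 176.6]
force: [-0.3, 1.8, 3.2]
opening: 0.0141
gripper_force: 29.7
```

```bash
python3 -c "
from h import *
to((.44,.15,.16,172.6))
s=viewer.snapshot('side');np.save('s7.npy',s)
p=s[146:178,205:255].astype(int);g=((p.max(2)-p.min(2))<35)&(p.max(2)>90)
cv2.imwrite('pics/c7.png',crop(s,225,161,60,40,10))"
```

```text
t 15.45 [0.4588 0.2667 0.0031] [-179.9655   -0.0168  176.5601] F [-0.2574  1.7798  3.1616] op 0.0141
[ 0.0118 -0.1178 -0.1568] [-0.0006 -0.0003  0.0691]
```

View pics/c7.png

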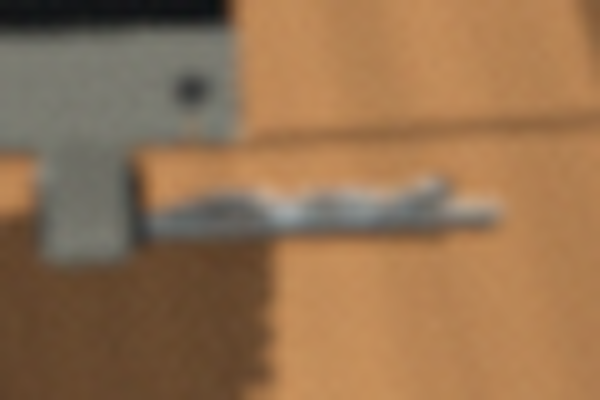

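The clip is gripped flat (opening 14.1 mm) with the leg tip at pixel (244.2,161.9).

```bash
python3 -c "
from h import *
for v in(161,161.9,162.6):
  print(onz('side',244.2,v,.0025)-[.4588,.2667,0])
# start pose: tip 25 mm short of axle centre-10
u=np.array([np.cos(np.radians(-7.4)),np.sin(np.radians(-7.4))])
A=np.array([.59,-.0255])
for D in(105+40,105+13): print(D,A-u*D/1000)
p=A-u*.145
to((*(A-u*.16),.16,172.6),(*p,.16,172.6),(*p,.0862,172.6))"
```

```text
[0.1063 0.0033 0.0025]
[ 0.1056 -0.0018  0.0025]
[ 0.1051 -0.0057  0.0025]
145 [ 0.4462 -0.0068]
118 [ 0.473  -0.0103]
t 15.50 [0.4588 0.2668 0.0031] [-179.9664   -0.0178  176.5596] F [-0.4625  1.5102  2.9055] op 0.0137
[ 0.0112 -0.2729 -0.1567] [-0.0006 -0.0003  0.0691]
[-0.0038 -0.2739 -0.1567] [-0.0006 -0.0003  0.0691]
[-0.0038 -0.2739 -0.0829] [-0.0006 -0.0003  0.0691]
```

carry_out:
  rows:
    - [0,0,-0.05,0,0,0]
    - [0,-0.02,-0.1,0,0,0.03]
    - [0,-0.06,-0.12,0,0,0.069]
    - [0,-0.12,-0.12,0,0,0.069]
    - [0,-0.17,-0.12,0,0,0.069]
    - [0,-0.22,-0.12,0,0,0.069]
    - [-0.0038,-0.265,-0.12,0,0,0.069]
    - [-0.0038,-0.274,-0.12,0,0,0.069]

```text
clock: 16.5
tool_pos: [0.4451, -0.0094, 0.1229]
orientation: [-179.9, -0.1, 172.4]
force: [0.0, -0.3, -0.5]
opening: 0.0136
gripper_force: 29.7
```

carry_out:
  rows:
    - [0,0,0.02,0,0,0]
    - [0,0,0.03,0,0,0]
    - [0,0,0.037,0,0,0]
    - [0,0,0.037,0,0,0]
    - [0,0,0.037,0,0,0]

```text
clock: 17.12
tool_pos: [0.4463, -0.0069, 0.0865]
orientation: [-179.9, -0.0, 172.6]
force: [-0.6, 0.2, -0.2]
opening: 0.0137
gripper_force: 29.7
```

```bash
python3 -c "
from h import *
to((.4462,-.0068,.0862,172.6))
t=viewer.snapshot('top');s=viewer.snapshot('side')
cv2.imwrite('pics/c8.png',np.hstack([crop(t,255,178,50,70,8),crop(s,258,190,50,70,8)]))
p=telemetry.get_obs()['tool_pos'];R=Ro.from_euler('xyz',telemetry.get_obs()['orientation'],degrees=True)
tip=p+R.apply([-.1055,0,.0006])
g=lambda n,q,c:(proj(n,q)-c+.5)*8
print(tip,g('top',tip,[230,143]),g('side',tip,[233,155])+[400,0])
h=np.array([.59,-.0255,.0856]);print(g('top',h+[0,0,.022],[230,143]),g('side',h+[0,0,.022],[233,155])+[400,0],g('side',h,[233,155])+[400,0])
"
```

```text
t 17.12 [ 0.4463 -0.0069  0.0865] [-179.9473   -0.0089  172.6296] F [-0.5875  0.2071 -0.2049] op 0.0137
[0.0001 0.     0.0003] [-0.0009 -0.0002  0.0005]
[ 0.551  -0.0204  0.086 ] [216.4597 344.9951] [582.9466 271.5753]
[230.8251 192.5619] [742.7802 194.2161] [740.8761 271.7941]
```

View pics/c8.png

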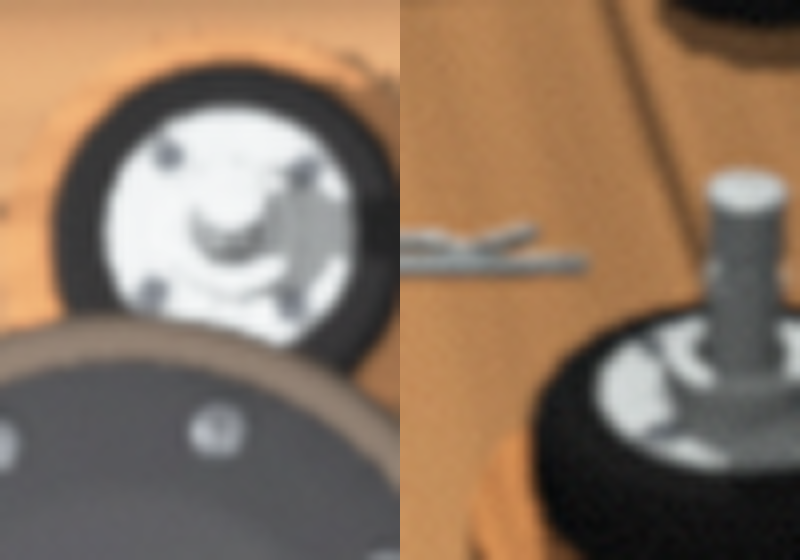

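```bash
python3 -c "
from h import *
p=np.array([ 0.4463,-0.0069,0.0865])
s=viewer.snapshot('side').astype(int)
for d in(-1.5,0,1.5,3):
  a=np.radians(-7.4+d);u=np.array([np.cos(a),np.sin(a),0])
  print(d,[proj('side',p+u*L+[0,0,-.0006]).round(2) for L in(.045,.075,.095,.1055)])
sat=(s.max(2)-s.min(2))
for c in(234,238,240,243,246,250,253,255,256,257,258):
  w=np.clip(90-sat[178:196,c],0,None);r=slice(5,14);q=w[r];print(c,(q*np.arange(183,192)).sum()/max(q.sum(),1),q)
"
```

```text
-1.5 [array([224.9 , 189.04]), array([240.  , 189.12]), array([250.07, 189.17]), array([255.35, 189.2 ])]
0 [array([224.93, 188.74]), array([240.02, 188.63]), array([250.07, 188.55]), array([255.34, 188.51])]
1.5 [array([224.94, 188.45]), array([240.01, 188.14]), array([250.04, 187.93]), array([255.3 , 187.82])]
3 [array([224.94, 188.16]), array([239.98, 187.65]), array([249.98, 187.32]), array([255.22, 187.14])]
234 186.2582056892779 [18 66 82 76 87 85 43  0  0]
238 186.44144144144144 [11 50 76 87 85 87 46  2  0]
240 186.72139303482587 [ 0 27 68 86 84 87 46  4  0]
243 186.5373831775701 [ 9 41 71 86 85 87 45  4  0]
246 186.2108843537415 [33 67 72 59 77 83 45  5  0]
250 186.72527472527472 [21 26 14 30 71 77 34  0  0]
253 187.52558139534884 [ 0  0  3 31 69 76 34  2  0]
255 187.56830601092895 [ 0  0  3 24 58 65 30  3  0]
256 187.4952380952381 [ 0  0  2 16 34 35 17  1  0]
257 187.5 [0 0 0 4 9 9 4 0 0]
258 0.0 [0 0 0 0 0 0 0 0 0]
```

The side crop shows the leg tip at (256.4,187.5) level with the hole notches at (272–280,189). I advance gently and feel for the mouth.

carry_out:
  rows:
    - [-0.01,0,0.0003,0,0,0]
    - [-0.018,0,0.0003,0,0,0]
    - [-0.024,0,0.0003,0,0,0]
    - [-0.026,0,0.0003,0,0,0]
    - [-0.026,0,0.0003,0,0,0]

```text
clock: 17.9
tool_pos: [0.4717, -0.0106, 0.0857]
orientation: [-179.9, -0.1, 172.6]
force: [0.4, 0.5, 0.1]
opening: 0.0137
gripper_force: 29.7
```

carry_out:
  rows:
    - [-0.0015,0,0,0,0,0]
    - [-0.0015,0,0,0,0,0]

```text
clock: 18.15
tool_pos: [0.4733, -0.0106, 0.0859]
orientation: [-179.9, -0.0, 172.6]
force: [-0.2, 0.1, -0.3]
opening: 0.0136
gripper_force: 29.7
```

carry_out:
  rows:
    - [-0.0015,0,0,0,0,0]
    - [-0.0015,0,0,0,0,0]

```text
clock: 18.4
tool_pos: [0.4749, -0.0108, 0.0859]
orientation: [-179.9, -0.0, 172.6]
force: [0.2, -0.3, 0.6]
opening: 0.014
gripper_force: 29.7
```

carry_out:
  rows:
    - [-0.001,0,0,0,0,0]
    - [-0.001,0,0,0,0,0]

```text
clock: 18.65
tool_pos: [0.4758, -0.011, 0.0859]
orientation: [-179.9, -0.0, 172.6]
force: [0.6, 0.4, -1.4]
opening: 0.0137
gripper_force: 29.7
```

carry_out:
  rows:
    - [-0.001,0,0,0,0,0]
    - [-0.001,0,0,0,0,0]

```text
clock: 18.9
tool_pos: [0.4768, -0.0111, 0.0859]
orientation: [-179.9, -0.0, 172.6]
force: [0.1, -0.1, -0.9]
opening: 0.0138
gripper_force: 29.7
```

carry_out:
  rows:
    - [-0.001,0,0,0,0,0]
    - [-0.001,0,0,0,0,0]

```text
clock: 19.15
tool_pos: [0.4778, -0.0113, 0.0859]
orientation: [-179.9, -0.0, 172.6]
force: [0.9, 0.1, -0.8]
opening: 0.0137
gripper_force: 29.7
```

carry_out:
  rows:
    - [-0.001,0,0,0,0,0]
    - [-0.001,0,0,0,0,0]

```text
clock: 19.4
tool_pos: [0.4788, -0.0114, 0.0859]
orientation: [-179.9, -0.0, 172.6]
force: [0.2, 0.8, -0.7]
opening: 0.014
gripper_force: 29.7
```

carry_out:
  rows:
    - [-0.001,0,0,0,0,0]
    - [-0.001,0,0,0,0,0]

```text
clock: 19.65
tool_pos: [0.4798, -0.0115, 0.0859]
orientation: [-179.9, -0.0, 172.6]
force: [-0.1, 0.5, -1.2]
opening: 0.014
gripper_force: 29.7
```

carry_out:
  rows:
    - [-0.001,0,0,0,0,0]
    - [-0.001,0,0,0,0,0]

```text
clock: 19.9
tool_pos: [0.4808, -0.0117, 0.0859]
orientation: [-179.9, -0.0, 172.6]
force: [-0.2, -0.0, -0.6]
opening: 0.0136
gripper_force: 29.7
```

carry_out:
  rows:
    - [-0.001,0,0,0,0,0]
    - [-0.001,0,0,0,0,0]

```text
clock: 20.15
tool_pos: [0.4818, -0.0118, 0.0859]
orientation: [-179.9, -0.0, 172.6]
force: [0.9, -0.3, -0.4]
opening: 0.0139
gripper_force: 29.7
```

carry_out:
  rows:
    - [-0.001,0,0,0,0,0]
    - [-0.001,0,0,0,0,0]

```text
clock: 20.4
tool_pos: [0.4828, -0.0119, 0.0859]
orientation: [-179.9, -0.0, 172.6]
force: [-0.4, -0.6, -1.2]
opening: 0.0138
gripper_force: 29.7
```

No contact, and the tip is inside the hole. I go on.

carry_out:
  rows:
    - [-0.001,0,0,0,0,0]
    - [-0.002,0,0,0,0,0]
    - [-0.003,0,0,0,0,0]
    - [-0.004,0,0,0,0,0]

```text
clock: 20.9
tool_pos: [0.4867, -0.0124, 0.0859]
orientation: [-179.9, -0.0, 172.6]
force: [-0.4, 0.6, -0.1]
opening: 0.0137
gripper_force: 29.7
```

carry_out:
  rows:
    - [-0.001,0,0,0,0,0]
    - [-0.002,0,0,0,0,0]
    - [-0.003,0,0,0,0,0]
    - [-0.004,0,0,0,0,0]

```text
clock: 21.4
tool_pos: [0.4907, -0.0129, 0.0859]
orientation: [-179.9, -0.0, 172.6]
force: [0.8, 0.6, -0.1]
opening: 0.0142
gripper_force: 29.7
```

carry_out:
  rows:
    - [-0.001,0,0,0,0,0]
    - [-0.002,0,0,0,0,0]
    - [-0.003,0,0,0,0,0]
    - [-0.004,0,0,0,0,0]

```text
clock: 21.9
tool_pos: [0.4946, -0.0135, 0.0858]
orientation: [-179.9, -0.0, 172.6]
force: [0.1, -0.5, -1.0]
opening: 0.0139
gripper_force: 29.7
```

carry_out:
  rows:
    - [-0.001,0,0,0,0,0]
    - [-0.002,0,0,0,0,0]
    - [-0.003,0,0,0,0,0]
    - [-0.003,0,0,0,0,0]

```text
clock: 22.4
tool_pos: [0.4976, -0.0138, 0.0859]
orientation: [-179.9, -0.0, 172.6]
force: [-0.4, -0.1, -0.5]
opening: 0.0135
gripper_force: 29.7
```

carry_out:
  rows:
    - [-0.001,0,0,0,0,0]
    - [-0.002,0,0,0,0,0]
    - [-0.003,0,0,0,0,0]
    - [-0.004,0,0,0,0,0]

```text
clock: 22.9
tool_pos: [0.5016, -0.0144, 0.0858]
orientation: [-179.9, -0.0, 172.6]
force: [-0.3, -0.4, -1.4]
opening: 0.0135
gripper_force: 29.7
```

carry_out:
  rows:
    - [-0.001,0,0,0,0,0]
    - [-0.002,0,0,0,0,0]
    - [-0.003,0,0,0,0,0]

```text
clock: 23.28
tool_pos: [0.5041, -0.0148, 0.0857]
orientation: [-179.9, -0.1, 172.6]
force: [-2.9, 1.5, 0.0]
opening: 0.0138
gripper_force: 29.7
```

carry_out:
  rows:
    - [-0.001,0,0,0,0,0]
    - [-0.002,0,0,0,0,0]

```text
clock: 23.52
tool_pos: [0.5061, -0.015, 0.0857]
orientation: [-179.9, -0.1, 172.6]
force: [-2.9, 1.2, -0.2]
opening: 0.0141
gripper_force: 29.7
```

carry_out:
  rows:
    - [-0.001,0,0,0,0,0]
    - [-0.002,0,0,0,0,0]

```text
clock: 23.78
tool_pos: [0.5081, -0.0153, 0.0857]
orientation: [-179.9, -0.1, 172.6]
force: [-2.9, 1.9, -0.5]
opening: 0.0139
gripper_force: 29.7
```

carry_out:
  rows:
    - [-0.001,0,0,0,0,0]
    - [-0.002,0,0,0,0,0]

```text
clock: 24.02
tool_pos: [0.5098, -0.0156, 0.0856]
orientation: [-179.9, -0.1, 172.6]
force: [-4.8, 2.2, 0.5]
opening: 0.0137
gripper_force: 29.7
```

carry_out:
  rows:
    - [-0.001,0,0,0,0,0]
    - [-0.001,0,0,0,0,0]

```text
clock: 24.28
tool_pos: [0.511, -0.0156, 0.0857]
orientation: [-179.9, -0.1, 172.6]
force: [-5.4, 2.7, -0.1]
opening: 0.0135
gripper_force: 29.7
```

carry_out:
  rows:
    - [-0.001,0,0,0,0,0]
    - [-0.001,0,0,0,0,0]

```text
clock: 24.52
tool_pos: [0.5121, -0.0158, 0.0857]
orientation: [-179.9, -0.1, 172.6]
force: [-4.0, 2.0, -0.7]
opening: 0.0138
gripper_force: 29.7
```

carry_out:
  rows:
    - [-0.001,0,0,0,0,0]
    - [-0.002,0,0,0,0,0]

```text
clock: 24.78
tool_pos: [0.5151, -0.0159, 0.0861]
orientation: [-180.0, 0.0, 172.6]
force: [-3.1, 2.3, -0.4]
opening: 0.0136
gripper_force: 29.7
```

carry_out:
  rows:
    - [-0.001,0,0,0,0,0]
    - [-0.002,0,0,0,0,0]

```text
clock: 25.02
tool_pos: [0.5166, -0.0163, 0.0859]
orientation: [-179.9, -0.0, 172.6]
force: [-2.6, 2.5, -0.4]
opening: 0.0135
gripper_force: 29.7
```

carry_out:
  rows:
    - [-0.001,0,0,0,0,0]
    - [-0.002,0,0,0,0,0]

```text
clock: 25.28
tool_pos: [0.5186, -0.0165, 0.0859]
orientation: [-180.0, -0.0, 172.6]
force: [-2.2, 1.9, -0.3]
opening: 0.0137
gripper_force: 29.7
```

carry_out:
  rows:
    - [-0.001,0,0,0,0,0]
    - [-0.002,0,0,0,0,0]

```text
clock: 25.52
tool_pos: [0.5208, -0.0168, 0.086]
orientation: [-180.0, -0.0, 172.6]
force: [-0.6, 3.4, -0.9]
opening: 0.0136
gripper_force: 29.7
```

carry_out:
  rows:
    - [-0.001,0,0,0,0,0]
    - [-0.002,0,0,0,0,0]
    - [-0.002,0,0,0,0,0]

```text
clock: 25.9
tool_pos: [0.5232, -0.0169, 0.0861]
orientation: [-180.0, 0.0, 172.6]
force: [1.1, 3.8, -1.1]
opening: 0.0139
gripper_force: 29.7
```

carry_out:
  rows:
    - [-0.001,0,0,0,0,0]
    - [-0.002,0,0,0,0,0]
    - [-0.002,0,0,0,0,0]

```text
clock: 26.28
tool_pos: [0.5246, -0.0173, 0.0859]
orientation: [-179.9, -0.0, 172.6]
force: [1.1, 2.5, 0.2]
opening: 0.0137
gripper_force: 29.7
```

carry_out:
  rows:
    - [-0.001,0,0,0,0,0]
    - [-0.001,0,0,0,0,0]

```text
clock: 26.52
tool_pos: [0.5255, -0.0175, 0.0859]
orientation: [-179.9, -0.0, 172.6]
force: [1.0, 1.3, -1.2]
opening: 0.0137
gripper_force: 29.7
```

carry_out:
  rows:
    - [-0.001,0,0,0,0,0]
    - [-0.001,0,0,0,0,0]

```text
clock: 26.78
tool_pos: [0.5264, -0.0177, 0.0858]
orientation: [-179.9, -0.0, 172.6]
force: [0.6, 2.1, -0.6]
opening: 0.0137
gripper_force: 29.7
```

carry_out:
  rows:
    - [-0.001,0,0,0,0,0]
    - [-0.001,0,0,0,0,0]

```text
clock: 27.02
tool_pos: [0.5272, -0.0178, 0.0858]
orientation: [-179.9, -0.0, 172.6]
force: [0.1, 1.1, -1.2]
opening: 0.0138
gripper_force: 29.7
```

carry_out:
  rows:
    - [-0.001,0,0,0,0,0]
    - [-0.001,0,0,0,0,0]

```text
clock: 27.28
tool_pos: [0.5279, -0.018, 0.0857]
orientation: [-179.9, -0.1, 172.6]
force: [-0.3, 1.8, -1.1]
opening: 0.0139
gripper_force: 29.7
```

```bash
python3 -c "
from h import *
to((.59,-.0255,.0862,172.6))
s=viewer.snapshot('side');u=np.array([np.cos(np.radians(-7.4)),np.sin(np.radians(-7.4)),0])
p=telemetry.get_obs()['tool_pos'];print([proj('side',p+u*L) for L in(.063,.1055)])
cv2.imwrite('pics/c9.png',crop(s,276,187,70,56,10))"
```

```text
t 27.27 [ 0.5279 -0.018   0.0857] [-179.9281   -0.0785  172.5856] F [-0.3394  1.8093 -1.0931] op 0.0139
[-0.0625  0.0006 -0.0006] [-0.0013 -0.0014 -0.0003]
[array([275.3522, 188.5705]), array([296.6482, 188.4081])]
```

View pics/c9.png

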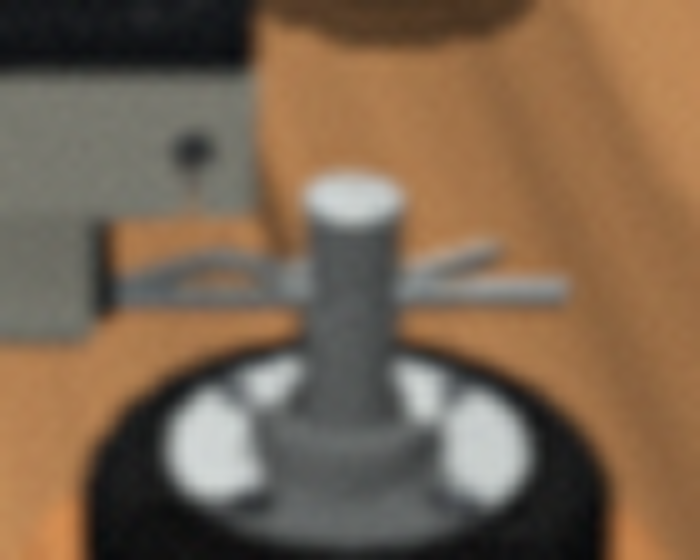

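The leg runs through the axle to its tip at (297,188), with the axle at (276,187). That is 42.5 mm, as it should be at home, and the push force has passed through zero. I release.

carry_out:
  rows:
    - [0,0,0,0,0,0]
    - [0,0,0,0,0,0]
    - [0,0,0,0,0,0]
    - [0,0,-0.02,0,0,0]
    - [0,0,-0.06,0,0,0]
    - [0.03,0,-0.1,0,0,0]
    - [0.06,0,-0.12,0,0,0]
    - [0.06,0,-0.12,0,0,0]
  grip: 0.1

```text
clock: 28.32
tool_pos: [0.4684, -0.0097, 0.2081]
orientation: [179.9, 0.2, 172.6]
force: [0.8, 0.3, 0.1]
opening: 0.0484
gripper_force: 0.0
```

```bash
python3 -c "
from h import *
s=viewer.snapshot('side');t=viewer.snapshot('top');to((.5,0,.2,172.6))
cv2.imwrite('pics/c10.png',np.hstack([crop(s,262,190,76,70,7),crop(t,259,178,36,70,7)]))"
```

```text
t 28.43 [ 0.4691 -0.0099  0.2063] [-179.9831    0.0383  172.6213] F [-0.3308 -0.6563 -0.2478] op 0.0485
[-0.0294  0.0138  0.0063] [-0.0003  0.0007  0.0004]
```

View pics/c10.png

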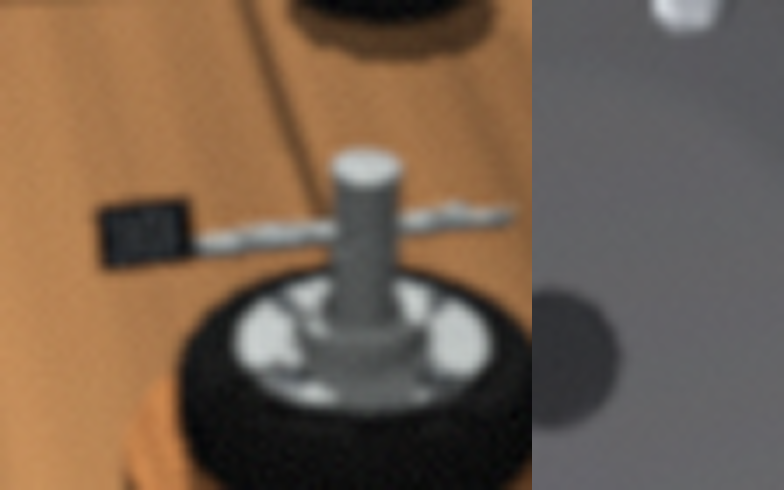

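The clip hangs in the hole, tilted about 5°, with its tip at (296.7,185.6). I check that it is at rest and seated, with the arm moved clear.

carry_out:
  rows:
    - [0,-0.06,0,0,0,0]
    - [0,-0.12,0,0,0,0]
    - [0,-0.18,0,0,0,0]
    - [0,-0.24,0,0,0,0]
    - [0,-0.25,0,0,0,0]
    - [0,-0.25,0,0,0,0]
    - [0,-0.25,0,0,0,0]
    - [0,-0.25,0,0,0,0]

```text
clock: 29.42
tool_pos: [0.4371, -0.2568, 0.2061]
orientation: [-179.9, -0.0, 172.7]
force: [0.4, 0.5, 0.2]
opening: 0.0485
gripper_force: 0.0
```

```bash
python3 -c "
from h import *
t=viewer.snapshot('top');s=viewer.snapshot('side')
def cen(n,im,r0,r1,c0,c1):
    p=im[r0:r1,c0:c1].astype(int);m=(p.max(2)<60).astype(np.uint8)
    k=max(cv2.findContours(m,0,1)[0],key=cv2.contourArea);x,y,w,h=cv2.boundingRect(k);return x+c0,y+r0,w,h
print('side blk',cen('side',s,212,1,1,1) if 0 else cen('side',s,180,240 if 0 else 200,232,256))
U=np.array([np.cos(np.radians(-7.4)),np.sin(np.radians(-7.4)),0]);h=np.array([.59,-.0255,.0856])
# steel tip end column in side rows ~185
p=s[180:192,285:305].astype(int);print((p.max(2)-p.min(2)).min(0))
a=np.radians(5.5)
for e in(-4,-2,0,2):
  d=U*np.cos(a)+[0,0,np.sin(a)]; c=h+U*e/1000
  print(e,'tip',proj('side',c+d*.0425),'front',proj('side',c-d*.048),'rear',proj('side',c-d*.076),'| top tip',proj('top',c+d*.0425),'front',proj('top',c-d*.048),'rear',proj('top',c-d*.076))
cv2.imwrite('pics/c11.png',crop(t,259,185,60,70,8))
L=t[150:215,259].astype(int).sum(1)
for c in(256,258,260,262):print(c,t[155:222,c].max(1))
"
```

```text
side blk (239, 184, 13, 9)
[ 4  5  4  4  4  2  7  8  5  5 10 26 48 68 75 74 73 75 77 80]
-4 tip [294.3784 186.5498] front [249.1372 190.6748] rear [235.1859 191.9468] | top tip [260.0301 151.4834] front [256.0001 191.3811] rear [254.7467 203.7897]
-2 tip [295.3814 186.5423] front [250.1395 190.6671] rear [236.188  191.9391] | top tip [260.1185 150.6214] front [256.0902 190.5024] rear [254.8373 202.9059]
0 tip [296.3843 186.5347] front [251.1418 190.6594] rear [237.19   191.9313] | top tip [260.2068 149.76  ] front [256.1802 189.6244] rear [254.9279 202.0226]
2 tip [297.3872 186.5271] front [252.1439 190.6516] rear [238.192  191.9235] | top tip [260.2951 148.8992] front [256.2701 188.7469] rear [255.0183 201.14  ]
256 [121 123 124 126 126 128 129 129 130 131 132 133 134 135 135 138 139 139
 139 140 141 141 142 143 143 145 145 145 147 147 148 149 151 151 153 155
 155 155 157 158 160 161 162 163 164 164 165 165 165 165 164 164 164 163
 162 161 160 160 157 158 157 155 153 152 151 150 150]
258 [121 123 124 125 127 128 129 129 130 131 131 134 135 135 136 135 137 140
 140 139 141 142 143 143 145 144 146 146 146 147 148 149 151 151 153 154
 155 155 156 158 159 161 162 162 164 165 165 165 165 165 164 165 164 164
 163 160 159 161 159 158 158 155 155 152 152 151 151]
260 [120 121 123 125 127 127 128 129 131 130 132 133 134 136 136 135 137 138
 139 140 140 141 141 143 144 144 146 146 147 147 148 149 149 151 153 153
 154 155 156 157 158 160 162 163 163 165 165 164 164 165 165 165 164 163
 162 161 160 160 159 158 158 156 154 154 153 151 150]
262 [120 121 123 125 126 126 127 129 130 131 131 133 132 134 135 136 138 139
 138 140 140 141 142 142 143 144 145 147 145 148 148 148 149 151 152 153
 154 155 156 156 158 160 161 162 164 163 165 166 164 165 164 165 165 165
 163 162 161 160 159 158 158 156 155 154 152 152 151]
```

The tip edge is at 296.5 against 296.4 predicted at home, and unchanged since release. The clip is seated and at rest, so I hand in.

```bash
python3 -c "
from plant import workorder
print(workorder.close_job())"
```

```text
the job is handed in; nothing more can be done
None
```

The collar is on the hub and the R-clip is through the cross hole, seated within about 1 mm with its bow round the axle; everything is released, and I handed the job in at about 29.5 s (no verdict was returned).

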